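# Unlock the bench capping press and push a cap home with its treadle

## Robot

A 7-joint arm with a two-finger parallel gripper is mounted at the origin on the work surface; the furniture and walls round the work are solid. World frame = base frame: x ahead of the robot, y to its left, z up, the work surface at z = 0. Lengths are in m, angles in rad, forces in N, time in s.
With the tool pointing down it reaches from about 0.4 to 0.85 m from the base axis. Payload 10.4 kg.
Tool frame: the origin (TCP) lies midway between the tips of the shut fingers; the grasp point (between the pads) lies robot.grasp_offset behind it (robot.grasp_offset is the distance from the TCP to the grasp point, in m); z points along the fingers, y is the line along which they close (so a half turn about z gives the same grasp; the last joint's range is limited). The gripper opens to 85 mm and grips with 20 to 120 N. Pads are 22 mm wide; open, the fingers measure 114 mm over their backs; the gripper's body (76 mm by 85 mm) begins 54 mm behind the grasp point. The pads swing forward as they close: fully open they stand 13 mm farther back than shut.
Start: joints at [1.199, 0.332, -0.065, 1.46, 0.022, 1.35, -0.088], TCP at [0.214, -0.587, 0.231] pointing down, gripper open.
Joint ranges: [-2.6, 2.6], [-0.5, 2.12], [-1.47, 1.34], [0.16, 2.42], [-1.27, 4.41], [0.06, 2.06], [-2.6, 2.6]. Speed limits (rad/s): [2.22, 2.22, 2.79, 2.79, 3.14, 3.14, 3.14].

## Interface

Orientations are given as a rotation vector (axis times angle).
In Python, from station import get_obs, imaging, robot gives the robot as it stands.
- The arm moves only by the tool move_arm, never from a script. Its argument "increments" is a list of rows, each a list of 7 numbers: the shift along the world's x, y, z in m, then the turn, a rotation vector about the world's x, y, z in rad, then the opening, from -1 (shut) to 1 (fully open). A call has 1 to 20 rows; each row shifts and turns the commanded pose from where the row before left it; what a row does not reach is not made up. A row lasts 1/8 s, in which the tool goes at most 62.5 mm and 10.7 degrees, less where a joint would pass 70% of its speed; a pose out of reach is approached as far as the arm can. A call is refused whole if a number of a shift passes 0.0625 or a number of a turn 0.188, either way. A call with a gripper value outside its range is refused whole. The fingers move at their own pace and stop on an object; "newtons" is the grip in N (left out, the last holds). Time passes only in rows, so rows that do not move let the fingers close. It gives the time, the measured TCP pose, the force, the opening and the grip force at its end, in the units of the state.
- get_obs(): the state, without advancing time (a new reading comes with each control period).
- imaging.snapshot(name): name is "scene" or "side" or "wrist"; returns a dict with "img" (384x512x3 uint8, red, green, blue), "intrinsics" (3x3 intrinsics, pixels), "k1" (the pictures are not rectified: a ray, as slopes to the right and down, at radius r is drawn at 1 + k1 r^2 times it, then the intrinsics apply), "R" (3x3) and "t" (3): a world point X has camera coordinates R X + t. Camera axes: x right, y down, z forward; pixel columns grow to the right and rows downward; lengths in m; the calibration is good to about 2 mm. A picture is of the moment at which its call begins. There is no depth.
- robot.hand_in(): hands the job in; it is judged then, once.
The state is a dict: "time_s": time; "joint_pos": joint angles; "joint_velocities": joint speeds; "joint_efforts": joint torques, N m; "tool_pos": TCP position; "eef_rot": TCP orientation; "contact_force": force on the tool from outside, world axes, zero at the start; "moment": the same for the moment, N m; "opening": opening from 0.0 (shut) to 1.0 (fully open); "grip_force": force on a finger pad.
Only numpy, scipy, OpenCV 4.12 (cv2) and the standard library are available. Lean on these libraries where they do the work, as an engineer would, in place of code of your own. Each camera call takes 0.05 s, during which the arm holds its last target. There are 200 camera calls.

## Task

Push the white cap of the amber sample pot fully home with the small blue and yellow capping press. The press is locked: first turn the keeper with the green peg a quarter turn until it stops, then draw the bolt with the red knob all the way out from under the yellow lever. Then press the black rubber pedal slowly down with the fingertips until you feel the cap bottom on the pot, hold it there with about 20 N for a good second to set the seal (more than 40 N on the pedal would crack the pot), and let the pedal spring back up, leaving keeper and bolt open and the loose things round about where they stand.

Things in the scene. Friction and masses are not known exactly. Their poses are not given: they have to be found in the camera images.
- press: Capping press, fixed, blue base 12 mm thick. Frame: origin on the table under the lever; x runs along the lever from the pedal (x -110 mm) to the hinge (x +100, 72 mm up, axis along y); y left, z up. Base: x -130..120, y -45..45 mm; for the locks x -125..5, y -205..-40 mm. No part stands above 114 mm. Its place varies by 12 cm, its yaw from 0.25 to 0.80 rad.
- treadle (a joint): Angle (rad) of the yellow lever: 0 = up (spring-held), grows as the pedal goes down, end 0.27. Spring: 1.5 N at the pedal to start, 4 N at 0.2 rad. Bolt in: moves under 0.03 rad. Bolt out: pushing the cap on takes some 5 N more; the firm stop, where the cap bottoms, comes at 0.09 to 0.20 rad, differing each time with the pot's height, so go by the rise of force.
- pedal_top (a point): The black rubber pedal on the lever's end; this point is the centre of its top face, 62 mm (x) by 66 mm (y), 107 mm above the table when up; 210 mm in front of the hinge line, so it sinks about 2.1 mm for each 0.01 rad. Moves with the lever.
- bolt (a joint): Travel (m) of the steel bolt under the lever: 0 = in (lever locked), 0.034 = fully out; it slides towards the press's -y with about 2 N of friction and stays where left. The closed keeper blocks it.
- bolt_knob (a point): Top centre of the bolt's red knob, an upright cylinder 16 mm in diameter; its top is 106 mm above the table, its red part begins 78 mm up, with the bolt's guide (to 67 mm) below. With the bolt in it lies at x -50, y -62 mm of the press. Moves with the bolt.
- keeper (a joint): Angle (rad) of the aluminium keeper: 0 = closed, its nose stands against the bolt's tail; 1.57 = open, at its stop. Opens anticlockwise seen from above; light friction (about 1.2 N at the peg), stays where left. It starts at 0 to 0.12.
- keeper_peg (a point): Top centre of the keeper's upright green peg, 16 mm in diameter, top 103 mm above the table, free peg from 70 mm up. It runs on an arc of radius 50 mm about the vertical keeper axis at x -50, y -132 mm of the press: at 0 the peg lies at x -100, y -132 mm, at 1.57 at x -50, y -182 mm.
- cap (a joint): How far (m) the white cap, 39 mm in diameter and 10 mm high, is pushed onto the amber pot: 0 to 0.0015 at the start, 0.006 = fully home; it stays where it is pushed to. The pot, 36 mm in diameter, is fixed under the lever at x 7 mm of the press, on a pedestal whose height differs by up to 8 mm. A steel nub under the lever, 90 mm in front of the hinge line, pushes the cap.
- microscope: White and black microscope, fixed, an obstacle: foot about 190 by 140 mm, 417 mm high, to the right of the press; pass over it with the fingertips above 430 mm, or round it. Origin under its middle. An open black and orange bench centrifuge with a raised grey lid, lower than the microscope, stands between it and the robot, also fixed.
- lime_bottle: Gel bottle with lime-green screw cap, 43 mm in diameter, 109 mm high, loose; origin under its centre. Leave it.
- reagent_a: Frosted white bottle, 39 mm in diameter, 89 mm high, loose; origin under its centre. Leave it.
- dome_stick: Pale domed bottle, 32 mm in diameter, 58 mm high, loose; origin under its centre. Leave it.
- tape_roll: Roll of beige tape lying flat, 66 mm in diameter, 19 mm high, loose; origin under its centre. Leave it.
- marker: Felt marker lying flat, 131 by 11 mm, white with a dark blue cap, loose; origin under its centre. Leave it.

How it is judged:
On the way, in this order (a step that is already met when the one before it is completed fails the run):
1. the keeper is turned open (value of joint keeper above 1.25 rad), for 0.1 s.
2. the bolt is drawn out (value of joint bolt above 0.029 m), for 0.1 s.
3. the fingers hold the pedal down on the fully seated cap with over 14 N (value of joint cap above 0.0052 m and value of joint treadle above 0.08 rad and contact force between the fingers and treadle above 14 N), for 0.7 s.
At the end, for the whole second after the job is handed in: The cap is home to within 0.8 mm, the pedal is back up (within 0.02 rad), the keeper is open (over 1.2 rad) and the bolt is out (over 28 mm) (value of joint cap above 0.0052 m and value of joint treadle below 0.02 rad and value of joint keeper above 1.2 rad and value of joint bolt above 0.028 m); the robot touches nothing.
It fails at once if the pedal is pushed with more than 40 N (contact force between any of the arm, the fingers and treadle above 40 N).
It fails at once if one of the loose things round about is moved by more than 3 cm (distance of any of lime_bottle, reagent_a, dome_stick, tape_roll, marker from where it was at the start of the episode above 0.03 m).
It also fails if it takes over 72 s, if anything falls off the work surface, if the arm or the gripper's body presses on something with over 40 N, if the wrist force passes 120 N, or if a joint passes its speed limit or range.

## Working session

There is one attempt and no reset: what is moved stays moved. The work goes in short steps, Python scripts to look and compute and a tool call to move; the robot and the scene stay as the last step left them, time stands still between calls to the robot, and variables do not carry over. Pictures are saved under pics/ and viewed, at most 10 in all, crops included, and the job is handed in when it is done.

Besides the shell and the picture viewer there is one more tool, called after "Emit:" as name([rows], argument=value, ...), one row to a line, values as JSON. move_arm: Moves the arm, as the interface text tells. Its arguments: {"type":"object","properties":{"increments":{"type":"array","items":{"type":"array","items":{"type":"number"}}},"newtons":{"type":"number"}},"required":["increments"]}

```bash
mkdir -p pics; cat > h.py <<'E'
import numpy as np, cv2
from station import get_obs, imaging, robot
def snap(n,f):
    s=imaging.snapshot(n); cv2.imwrite(f'pics/{f}.png',s['img'][:,:,::-1]); np.save(f'pics/{f}.npy',s,allow_pickle=True); return s
def load(f): return np.load(f'pics/{f}.npy',allow_pickle=True).item()
def ray(s,u,v):
    K=np.array(s['intrinsics']); d=np.array([(u-K[0,2])/K[0,0],(v-K[1,2])/K[1,1]]); p=d.copy()
    for _ in range(30): p=d/(1+s['k1']*(p@p))
    R=np.array(s['R']); return -R.T@np.array(s['t']), R.T@np.array([*p,1])
def atz(s,u,v,z):
    c,d=ray(s,u,v); return c+d*(z-c[2])/d[2]
def tri(obs):
    A=np.zeros((3,3));b=np.zeros(3)
    for s,u,v in obs:
        c,d=ray(s,u,v); d=d/np.linalg.norm(d); P=np.eye(3)-np.outer(d,d); A+=P;b+=P@c
    return np.linalg.solve(A,b)
def proj(s,X):
    K=np.array(s['intrinsics']); c=np.array(s['R'])@X+np.array(s['t']); p=c[:2]/c[2]; p=p*(1+s['k1']*(p@p)); return K[:2,:2]@p+K[:2,2]
E
python3 - <<'E'
from h import *
a=snap('scene','a');b=snap('side','b')
w=snap('wrist','w')
for s in (a,b,w): print(-np.array(s['R']).T@s['t'])
o=get_obs(); print(o['tool_pos'],o['eef_rot'],o['contact_force'],o['time_s'],robot.grasp_offset)
cv2.imwrite('pics/ab.png',cv2.resize(np.hstack([a['img'],b['img']])[:,:,::-1],(800,300)))
E
```

```text
[-0.20845058  0.66007856  0.97062394]
[0.57377259 0.83708914 0.74208759]
[ 0.27843629 -0.56333615  0.37333273]
[ 0.21350812 -0.58709637  0.23069687] [-3.09285331e+00 -5.44975468e-01  3.72162955e-04] [-0.20251507 -0.16638542 -0.31492969] 0.15 0.0187
```

View pics/a.png

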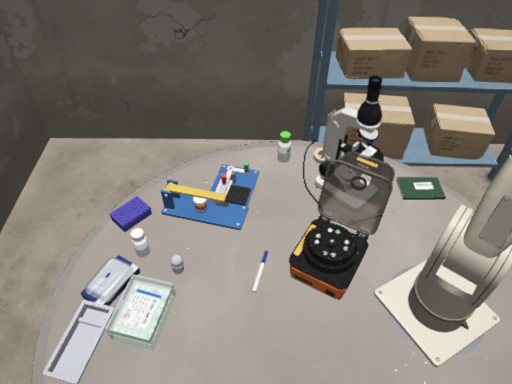

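View pics/b.png

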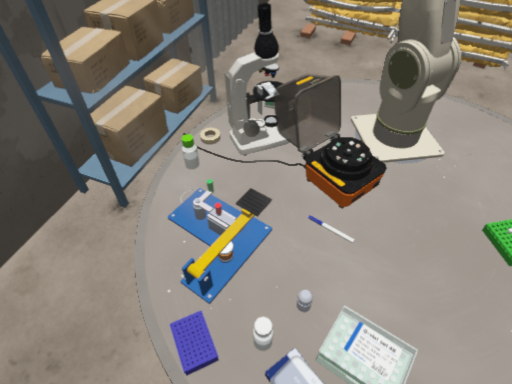

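The first picture (scene) shows the press at about (210,195), with the peg at (247,167), the knob at (224,178) and the pedal at (236,196). The second (side) shows the peg at (210,185), the knob at (218,209) and the pedal at (254,202).

```bash
python3 - <<'E'
from h import *
a=load('a');b=load('b')
def blob(s,u,v,kind,r=14):
    im=s['img'].astype(int); R,G,B=im[...,0],im[...,1],im[...,2]
    m={'g':(G>R+30)&(G>B+20),'r':(R>G+60)&(R>B+60),'k':(im.max(2)<60)}[kind]
    ys,xs=np.nonzero(m); k=(abs(xs-u)<r)&(abs(ys-v)<r); xs,ys=xs[k],ys[k]
    return (xs.mean(),ys.mean(),len(xs),xs.min(),xs.max(),ys.min(),ys.max())
P={}
for n,k,ua,ub,r in (('peg','g',(247,167),(210,185),10),('knob','r',(224,178),(218,209),9),('ped','k',(236,196),(254,202),18)):
    A=blob(a,*ua,k,r);B=blob(b,*ub,k,r);print(n,A,B)
    P[n]=tri([(a,*A[:2]),(b,*B[:2])]);print(P[n],proj(a,P[n]),proj(b,P[n]))
# fit press pose using press coordinates
L={'peg':(-100,-132),'knob':(-50,-62),'ped':(-110,0)}
q=np.array([L[n] for n in P])/1e3;w=np.array([P[n][:2] for n in P])
qc=q-q.mean(0);wc=w-w.mean(0);th=np.arctan2((qc[:,0]*wc[:,1]-qc[:,1]*wc[:,0]).sum(),(qc*wc).sum())
R=np.array([[np.cos(th),-np.sin(th)],[np.sin(th),np.cos(th)]]);t=w.mean(0)-R@q.mean(0)
print(th,t,(q@R.T+t-w))
E
```

```text
peg (np.float64(245.88888888888889), np.float64(166.0), 36, np.int64(244), np.int64(248), np.int64(162), np.int64(171)) (np.float64(209.25806451612902), np.float64(181.3548387096774), 31, np.int64(206), np.int64(212), np.int64(179), np.int64(184))
[0.614004   0.21458169 0.0934389 ] [246.23948882 165.21963993] [209.7169929  182.26824836]
knob (np.float64(223.41379310344828), np.float64(177.24137931034483), 29, np.int64(221), np.int64(225), np.int64(174), np.int64(182)) (np.float64(217.5), np.float64(205.21428571428572), 28, np.int64(215), np.int64(220), np.int64(203), np.int64(208))
[0.59803533 0.29957085 0.09818189] [223.64421013 176.79427403] [217.77355409 205.77143168]
ped (np.float64(237.22884012539186), np.float64(195.08150470219437), 319, np.int64(225), np.int64(249), np.int64(186), np.int64(204)) (np.float64(251.70637119113573), np.float64(202.3102493074792), 361, np.int64(238), np.int64(265), np.int64(190), np.int64(214))
[0.5157712  0.29766407 0.09522857] [237.2251222  195.08826063] [251.70241603 202.30210443]
0.8033262435061548 [0.58957233 0.37787605] [[ 0.00113303 -0.00032241]
 [ 0.00144068 -0.00072592]
 [-0.00257371  0.00104833]]
```

```bash
python3 - <<'E'
from h import *
a=load('a');b=load('b')
for n,ua,ub in (('lime cap',(286,135),(187,140)),('micro top',(376,80),(265,8)),('lid top',(385,160),(338,78)),('micro arm top',(345,112),(245,58))):
    print(n,tri([(a,*ua),(b,*ub)]))
print('micro foot',atz(b,262,135,0.02),'centrifuge',atz(b,345,170,.08),'tape',atz(b,210,135,.01),'marker',atz(b,330,228,0))
E
```

```text
lime cap [0.67295667 0.03412263 0.0955468 ]
micro top [ 0.43322064 -0.05917269  0.40900391]
lid top [0.26422776 0.03909189 0.28563373]
micro arm top [ 0.48764363 -0.02850421  0.29283568]
micro foot [ 0.43978702 -0.04427473  0.02      ] centrifuge [0.2512975  0.20743501 0.08      ] tape [ 0.60851848 -0.08141244  0.01      ] marker [0.31599784 0.33340022 0.        ]
```

Emit:
move_arm([
  [0,0,0.0375,0,0,0,-0.3],
  [0,0,0.0375,0,0,0,-0.3],
  [0,0,0.0375,0,0,0,-0.3],
  [0,0,0.0375,0,0,0,-0.3],
  [0,0,0.0375,0,0,0,-0.3],
  [0,0,0.0375,0,0,0,-0.3],
  [0,0,0,0,0,0,-0.3],
])

```text
time_s: 1.02
tool_pos: [0.2138, -0.5878, 0.4591]
eef_rot: [3.09, 0.544, 0.002]
contact_force: [-0.0, 0.8, 0.1]
opening: 0.35
grip_force: 0.0
```

Emit:
move_arm([
  [0.0465,0.019,0,0,0,0.061,-0.3],
  [0.045,0.023,0,0,0,0.061,-0.3],
  [0.043,0.0265,0,0,0,0.061,-0.3],
  [0.041,0.0295,0,0,0,0.061,-0.3],
  [0.039,0.033,0,0,0,0.061,-0.3],
  [0.035,0.036,0,0,0,0.061,-0.3],
  [0.033,0.039,0,0,0,0.061,-0.3],
  [0.029,0.041,0,0,0,0.061,-0.3],
  [0.026,0.0435,0,0,0,0.061,-0.3],
  [0.0225,0.0455,0,0,0,0.061,-0.3],
  [0.0185,0.047,0,0,0,0.061,-0.3],
  [0.015,0.048,0,0,0,0.061,-0.3],
  [0.011,0.0495,0,0,0,0.061,-0.3],
  [0.007,0.05,0,0,0,0.061,-0.3],
  [0.003,0.0505,0,0,0,0.061,-0.3],
  [-0.001,0.0505,0,0,0,0.061,-0.3],
  [-0.0055,0.0505,0,0,0,0.061,-0.3],
  [-0.0095,0.0495,0,0,0,0.061,-0.3],
  [-0.013,0.0485,0,0,0,0.061,-0.3],
  [-0.017,0.048,0,0,0,0.061,-0.3],
])

```text
time_s: 3.52
tool_pos: [0.5815, 0.2421, 0.4548]
eef_rot: [-2.221, -2.221, 0.003]
contact_force: [0.6, 0.6, 0.3]
opening: 0.349
grip_force: 0.0
```

Emit:
move_arm([
  [0.01,-0.02,-0.05,0,0,0,-0.3],
  [0.01,-0.02,-0.05,0,0,0,-0.3],
  [0,0,-0.05,0,0,0,-0.3],
  [0,0,-0.05,0,0,0,-0.3],
  [0,0,0,0,0,0,-0.3],
])

```text
time_s: 4.15
tool_pos: [0.6001, 0.1992, 0.2519]
eef_rot: [-2.221, -2.217, 0.012]
contact_force: [-0.1, 0.2, 0.2]
opening: 0.349
grip_force: 0.0
```

```bash
python3 - <<'E'
from h import *
w=snap('wrist','w1'); o=get_obs(); print(o['tool_pos'],o['joint_pos'])
for n,X in (('peg',(.614,.2146,.103)),('knob',(.598,.2996,.106)),('ped',(.515,.298,.107))): print(n,proj(w,np.array(X)))
E
```

```text
[0.60136519 0.20012248 0.25536264] [ 0.05316457  0.40643145 -0.60622723  1.37053937  0.22874402  1.43776777
 -0.54744735]
peg [276.17446708 160.95142252]
knob [258.55354405  62.50142823]
ped [160.60096466  64.79092231]
```

View pics/w1.png

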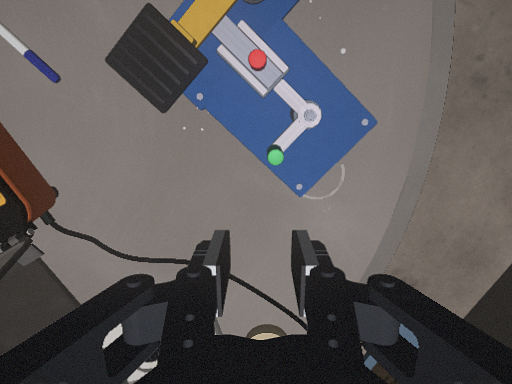

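The wrist view shows the green peg at (276,156), the red knob at (257,59), the pedal centre near (157,58) and the keeper pivot at (310,115). Predictions agree to about 5 px (4 mm).

```bash
python3 - <<'E'
from h import *
w=load('w1');a=load('a');b=load('b')
im=w['img'].astype(int);R,G,B=im[...,0],im[...,1],im[...,2]
def c(m,u,v,r=14):
    ys,xs=np.nonzero(m);k=(abs(xs-u)<r)&(abs(ys-v)<r);return xs[k].mean(),ys[k].mean()
pg=c((G>R+40)&(G>B+20),276,156);kn=c((R>G+70)&(R>B+70),257,59)
print(pg,kn)
P={'peg':atz(w,*pg,.103),'knob':atz(w,*kn,.106),'ped':atz(w,157,58,.107),'pivot':atz(w,310,115,.07)}
print(P)
print('tri peg',tri([(w,*pg),(a,246.2,163.5),(b,209.3,181)]),'knob',tri([(w,*kn),(a,223.3,175.5),(b,217.5,204.8)]))
from scipy.optimize import least_squares
L={'peg':(-.1,-.132),'knob':(-.05,-.062),'ped':(-.11,0),'pivot':(-.05,-.132)}
def T(p,l): return np.array([np.cos(p[2])*l[0]-np.sin(p[2])*l[1]+p[0],np.sin(p[2])*l[0]+np.cos(p[2])*l[1]+p[1]])
def res(p):
    l=dict(L); l['peg']=(-.05-.05*np.cos(p[3]),-.132-.05*np.sin(p[3])) 
    return np.concatenate([T(p,l[n])-P[n][:2] for n in P])
s=least_squares(res,[.59,.378,.8,.05]);print(s.x,s.fun*1e3)
p=s.x
for t in [p[3],.3,.6,.9,1.2,1.57,1.65]: print('peg',t,T(p,(-.05-.05*np.cos(t),-.132-.05*np.sin(t))).round(4))
print('knob',T(p,L['knob']),T(p,(-.05,-.096)),'ped',T(p,L['ped']))
E
```

```text
(np.float64(275.21844660194176), np.float64(156.62135922330097)) (np.float64(256.9923076923077), np.float64(58.43076923076923))
{'peg': array([0.61307047, 0.2186526 , 0.103     ]), 'knob': array([0.59669404, 0.30281579, 0.106     ]), 'ped': array([0.51241472, 0.30337591, 0.107     ]), 'pivot': array([0.64845491, 0.25462345, 0.07      ])}
tri peg [0.61356661 0.21684814 0.10109627] knob [0.5972428  0.30204114 0.105247  ]
[ 0.58806623  0.38218776  0.80153719 -0.00560371] [ 0.06695749  0.06838346  1.13445344  0.32326461 -0.86483519 -0.21503094
 -0.33657574 -0.17661713]
peg -0.005603707287978618 [0.6131 0.2187]
peg 0.3 [0.6255 0.2099]
peg 0.6 [0.6397 0.2052]
peg 0.9 [0.6546 0.2049]
peg 1.2 [0.669 0.209]
peg 1.57 [0.684  0.2196]
peg 1.65 [0.6867 0.2226]
knob [0.5978285  0.30313906] [0.62225499 0.27948855] ped [0.51154988 0.30316088]
```

Emit:
move_arm([
  [0.006,0.0085,-0.03,0,0,0,-0.3],
  [0.006,0.0085,-0.03,0,0,0,-0.3],
  [0,0,-0.03,0,0,0,-0.3],
  [0,0,-0.03,0,0,0,-0.3],
  [0,0,-0.03,0,0,0,-0.3],
  [0,0,-0.015,0,0,0,-0.3],
  [0,0,-0.012,0,0,0,-0.3],
  [0,0,0,0,0,0,-0.3],
  [0,0,0,0,0,0,-0.3],
])

```text
time_s: 5.32
tool_pos: [0.6147, 0.2179, 0.0805]
eef_rot: [2.223, 2.219, 0.002]
contact_force: [0.3, 0.3, 0.7]
opening: 0.349
grip_force: 0.0
```

Emit:
move_arm([
  [0,0,0,0,0,0,-1],
  [0,0,0,0,0,0,-1],
  [0,0,0,0,0,0,-1],
  [0,0,0,0,0,0,-1],
], newtons=20)

```text
time_s: 5.82
tool_pos: [0.6141, 0.2174, 0.0801]
eef_rot: [2.224, 2.219, -0.0]
contact_force: [-5.6, -3.3, 5.7]
opening: 0.177
grip_force: 21.8
```

Emit:
move_arm([
  [0.006,-0.005,0,0,0,0,-1],
  [0.0065,-0.004,0,0,0,0,-1],
  [0.007,-0.0028,0,0,0,0,-1],
  [0.0072,-0.0019,0,0,0,0,-1],
  [0.0074,-0.0008,0,0,0,0,-1],
  [0.0075,0.0005,0,0,0,0,-1],
  [0.0073,0.0015,0,0,0,0,-1],
  [0.0071,0.0026,0,0,0,0,-1],
  [0.005,0.003,0,0,0,0,-1],
  [0.005,0.0035,0,0,0,0,-1],
  [0,0,0,0,0,0,-1],
])

```text
time_s: 7.2
tool_pos: [0.6804, 0.2146, 0.0795]
eef_rot: [2.223, 2.22, 0.001]
contact_force: [-1.5, -1.7, 2.7]
opening: 0.18
grip_force: 21.8
```

Emit:
move_arm([
  [0.002,0.002,0,0,0,0,-1],
  [0.0015,0.002,0,0,0,0,-1],
  [0.0015,0.0025,0,0,0,0,-1],
  [0,0,0,0,0,0,-1],
])

```text
time_s: 7.7
tool_pos: [0.684, 0.2188, 0.0792]
eef_rot: [2.225, 2.218, -0.007]
contact_force: [-10.7, -7.5, 8.7]
opening: 0.174
grip_force: 22.6
```

Emit:
move_arm([
  [0,0,0,0,0,0,-0.3],
  [0,0,0,0,0,0,-0.3],
  [0,0,0.03,0,0,0,-0.3],
  [0,0,0.03,0,0,0,-0.3],
  [0,0,0.03,0,0,0,-0.3],
  [-0.04,0,0.03,0,0,0,-0.3],
  [-0.04,0.02,0,0,0,0,-0.3],
  [-0.006,0.02,0,0,0,0,-0.3],
  [0,0,0,0,0,0,-0.3],
  [0,0,0,0,0,0,-0.3],
])

```text
time_s: 8.95
tool_pos: [0.6003, 0.2597, 0.1988]
eef_rot: [2.225, 2.217, -0.0]
contact_force: [0.5, -0.6, -0.1]
opening: 0.351
grip_force: 0.0
```

```bash
python3 - <<'E'
from h import *
w=snap('wrist','w2'); o=get_obs(); print(o['tool_pos'],o['contact_force'])
im=w['img'].astype(int);R,G,B=im[...,0],im[...,1],im[...,2]
for m,z in (((G>R+40)&(G>B+20),.103),((R>G+70)&(R>B+70),.106)):
    n,l,st,ct=cv2.connectedComponentsWithStats(m.astype('uint8'))
    for i in range(1,n):
        if st[i,4]>60: print(z,ct[i],st[i],atz(w,*ct[i],z))
E
```

```text
[0.60029605 0.25940266 0.19877591] [ 0.57172185 -0.01397377  0.01132666]
0.103 [361.96370968 238.83467742] [353 231  19  17 248] [0.68330474 0.22057329 0.103     ]
0.106 [254.70153846 137.42769231] [245 128  20  20 325] [0.59664416 0.30316072 0.106     ]
```

View pics/w2.png

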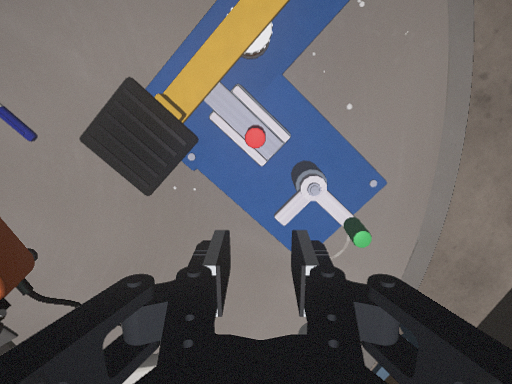

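The keeper is open (peg at (362,239)) and the knob is at (255,137), so the left finger clears the pedal corner at (197,147). I'll go for the knob.

Emit:
move_arm([
  [-0.003,0.02,-0.02,0,0,0,-0.3],
  [0,0.0225,-0.02,0,0,0,-0.3],
  [0,0,-0.025,0,0,0,-0.3],
  [0,0,-0.025,0,0,0,-0.3],
  [0,0,-0.015,0,0,0,-0.3],
  [0,0,-0.01,0,0,0,-0.3],
  [0,0,0,0,0,0,-0.3],
  [0,0,0,0,0,0,-1],
  [0,0,0,0,0,0,-1],
  [0,0,0,0,0,0,-1],
  [0,0,0,0,0,0,-1],
])

```text
time_s: 10.38
tool_pos: [0.5966, 0.3033, 0.0852]
eef_rot: [2.223, 2.219, 0.002]
contact_force: [-1.3, -1.1, 4.9]
opening: 0.173
grip_force: 21.2
```

Emit:
move_arm([
  [0.003,-0.0029,0,0,0,0,-1],
  [0.003,-0.0029,0,0,0,0,-1],
  [0.003,-0.0029,0,0,0,0,-1],
  [0.003,-0.0029,0,0,0,0,-1],
  [0.003,-0.0029,0,0,0,0,-1],
  [0.003,-0.0029,0,0,0,0,-1],
  [0.003,-0.0029,0,0,0,0,-1],
  [0.003,-0.0029,0,0,0,0,-1],
  [0,0,0,0,0,0,-1],
])

```text
time_s: 11.5
tool_pos: [0.6207, 0.2803, 0.0852]
eef_rot: [2.224, 2.219, 0.002]
contact_force: [0.3, 0.0, 6.0]
opening: 0.175
grip_force: 21.2
```

Emit:
move_arm([
  [0.001,-0.001,0,0,0,0,-1],
  [0.0007,-0.0007,0,0,0,0,-1],
  [0,0,0,0,0,0,-1],
  [0,0,0,0,0,0,-0.3],
  [0,0,0,0,0,0,-0.3],
  [0,0,0.02,0,0,0,-0.3],
  [0,0,0.03,0,0,0,-0.3],
  [0,0,0.03,0,0,0,-0.3],
  [0,0,0.03,0,0,0,-0.5],
  [-0.02,0,0,0,0,0,-1],
  [-0.04,-0.02,0,0,0,0,-1],
  [-0.03,-0.015,0,0,0,0,-1],
  [0,0,0,0,0,0,-1],
  [0,0,0,0,0,0,-1],
])

```text
time_s: 13.25
tool_pos: [0.5327, 0.2435, 0.1956]
eef_rot: [2.223, 2.218, 0.003]
contact_force: [-0.9, 0.0, -0.5]
opening: -0.003
grip_force: 0.0
```

```bash
python3 - <<'E'
from h import *
w=snap('wrist','w3'); o=get_obs(); print(o['tool_pos'],o['contact_force'],o['opening'])
im=w['img'].astype(int);R,G,B=im[...,0],im[...,1],im[...,2]
for m,z in (((G>R+40)&(G>B+20),.103),((R>G+70)&(R>B+70),.106)):
    n,l,st,ct=cv2.connectedComponentsWithStats(m.astype('uint8'))
    for i in range(1,n):
        if st[i,4]>60: print(z,ct[i],st[i],atz(w,*ct[i],z))
E
```

```text
[0.53268877 0.24364179 0.19513351] [-0.2290066   1.11886533 -0.00578638] -0.0023394643071471843
0.103 [449.2936803  221.57620818] [440 213  20  18 269] [0.6830771  0.22051725 0.103     ]
0.106 [380.02173913 147.73602484] [370 138  21  20 322] [0.62090365 0.27970727 0.106     ]
```

View pics/w3.png

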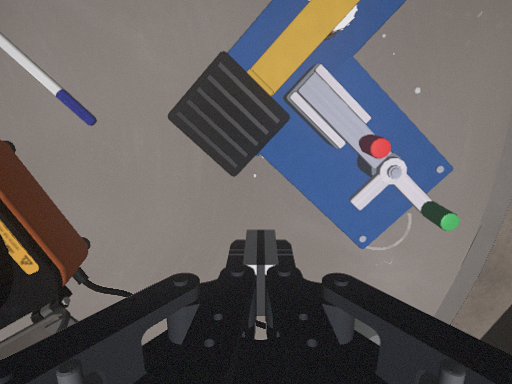

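The bolt is fully out: the knob at (380,148) has travelled 34 mm. The keeper is open and the pedal centre is near (229,115).

```bash
python3 - <<'E'
from h import *
w=load('w3')
c=[atz(w,u,v,.107) for u,v in ((226,53),(288,117),(235,175),(169,117))]
for p in c: print(p.round(4))
print('centre',np.mean(c,0), 'model px',proj(w,np.array([.5116,.303,.107])))
E
```

```text
[0.5103 0.3441 0.107 ]
[0.5529 0.3018 0.107 ]
[0.5143 0.2598 0.107 ]
[0.4685 0.3021 0.107 ]
centre [0.51150393 0.30195808 0.107     ] model px [229.70134838 115.48874383]
```

Emit:
move_arm([
  [-0.011,0.03,0,0,0,0,-1],
  [-0.01,0.0285,-0.02,0,0,0,-1],
  [0,0,-0.03,0,0,0,-1],
  [0,0,-0.02,0,0,0,-1],
  [0,0,-0.008,0,0,0,-1],
  [0,0,0,0,0,0,-1],
  [0,0,0,0,0,0,-1],
])

```text
time_s: 14.18
tool_pos: [0.5115, 0.302, 0.1174]
eef_rot: [2.224, 2.218, 0.002]
contact_force: [-0.5, -0.1, 0.6]
opening: 0.001
grip_force: 0.0
```

Emit:
move_arm([
  [0,0,-0.004,0,0,0,-1],
  [0,0,-0.003,0,0,0,-1],
  [0,0,-0.003,0,0,0,-1],
  [0,0,-0.002,0,0,0,-1],
  [0,0,-0.002,0,0,0,-1],
  [0,0,-0.002,0,0,0,-1],
  [0,0,-0.002,0,0,0,-1],
  [0,0,-0.002,0,0,0,-1],
  [0,0,0,0,0,0,-1],
])

```text
time_s: 15.3
tool_pos: [0.5107, 0.3016, 0.0965]
eef_rot: [2.224, 2.219, -0.001]
contact_force: [-3.0, -3.1, 6.3]
opening: 0.0
grip_force: 3.3
```

Emit:
move_arm([
  [0,0,-0.001,0,0,0,-1],
  [0,0,-0.001,0,0,0,-1],
  [0,0,-0.001,0,0,0,-1],
  [0,0,-0.001,0,0,0,-1],
  [0,0,0,0,0,0,-1],
])

```text
time_s: 15.92
tool_pos: [0.5105, 0.3013, 0.0925]
eef_rot: [2.224, 2.219, -0.002]
contact_force: [-4.4, -4.7, 7.8]
opening: -0.001
grip_force: 4.0
```

Emit:
move_arm([
  [-0.0006,-0.0006,-0.001,0,0,0,-1],
  [-0.0006,-0.0006,-0.001,0,0,0,-1],
  [-0.0001,-0.0001,-0.001,0,0,0,-1],
  [0,0,0,0,0,0,-1],
])

```text
time_s: 16.42
tool_pos: [0.5102, 0.3011, 0.0903]
eef_rot: [2.223, 2.219, 0.003]
contact_force: [-1.5, -1.1, 7.8]
opening: 0.002
grip_force: 3.9
```

Emit:
move_arm([
  [-0.0001,-0.0001,-0.001,0,0,0,-1],
  [-0.0001,-0.0001,-0.001,0,0,0,-1],
  [-0.0001,-0.0001,-0.001,0,0,0,-1],
  [0,0,0,0,0,0,-1],
])

```text
time_s: 16.92
tool_pos: [0.51, 0.3009, 0.0873]
eef_rot: [2.223, 2.219, 0.004]
contact_force: [-0.7, -0.9, 7.2]
opening: -0.002
grip_force: 3.8
```

Emit:
move_arm([
  [-0.0001,-0.0001,-0.001,0,0,0,-1],
  [-0.0001,-0.0001,-0.001,0,0,0,-1],
  [-0.0001,-0.0001,-0.001,0,0,0,-1],
  [0,0,0,0,0,0,-1],
])

```text
time_s: 17.42
tool_pos: [0.5099, 0.3007, 0.0847]
eef_rot: [2.223, 2.219, 0.004]
contact_force: [-1.5, -1.5, 10.7]
opening: -0.005
grip_force: 5.1
```

Emit:
move_arm([
  [0,0,-0.001,0,0,0,-1],
  [0,0,-0.001,0,0,0,-1],
  [0,0,0,0,0,0,-1],
])

```text
time_s: 17.8
tool_pos: [0.5099, 0.3008, 0.0835]
eef_rot: [2.223, 2.218, 0.005]
contact_force: [-3.8, -3.9, 18.0]
opening: 0.001
grip_force: 9.3
```

Emit:
move_arm([
  [0,0,-0.0004,0,0,0,-1],
  [0,0,-0.0004,0,0,0,-1],
  [0,0,0,0,0,0,-1],
])

```text
time_s: 18.18
tool_pos: [0.5099, 0.3007, 0.083]
eef_rot: [2.223, 2.218, 0.005]
contact_force: [-5.8, -5.2, 21.8]
opening: -0.003
grip_force: 11.2
```

Emit:
move_arm([
  [0,0,0,0,0,0,-1],
  [0,0,0,0,0,0,-1],
  [0,0,0,0,0,0,-1],
  [0,0,0,0,0,0,-1],
  [0,0,0,0,0,0,-1],
  [0,0,0,0,0,0,-1],
  [0,0,0,0,0,0,-1],
  [0,0,0,0,0,0,-1],
  [0,0,0,0,0,0,-1],
  [0,0,0,0,0,0,-1],
  [0,0,0,0,0,0,-1],
  [0,0,0,0,0,0,-1],
])

```text
time_s: 19.68
tool_pos: [0.51, 0.3007, 0.0831]
eef_rot: [2.223, 2.218, 0.005]
contact_force: [-5.3, -4.8, 21.4]
opening: -0.002
grip_force: 11.2
```

Held for 1.5 s at about 22 N with no further sinking, so the cap has bottomed. I'll release slowly.

Emit:
move_arm([
  [0,0,0.002,0,0,0,-1],
  [0,0,0.004,0,0,0,-1],
  [0,0,0.005,0,0,0,-1],
  [0,0,0.005,0,0,0,-1],
  [0,0,0.005,0,0,0,-1],
  [0,0,0.005,0,0,0,-1],
  [0,0,0.02,0,0,0,-1],
  [0,0,0.03,0,0,0,-1],
  [0,-0.03,0.03,0,0,0,-1],
  [0,-0.03,0.02,0,0,0,-1],
  [0,0,0,0,0,0,-1],
  [0,0,0,0,0,0,-1],
])

```text
time_s: 21.18
tool_pos: [0.5085, 0.2405, 0.2067]
eef_rot: [-2.223, -2.22, -0.0]
contact_force: [0.2, -0.4, -0.5]
opening: -0.003
grip_force: 0.0
```

```bash
python3 - <<'E'
from h import *
b=snap('side','b2'); w=snap('wrist','w4'); o=get_obs(); print(o['tool_pos'],o['contact_force'])
x=cv2.resize(b['img'][150:310,140:300],(384,384)); cv2.imwrite('pics/f.png',np.hstack([x,cv2.resize(w['img'],(400,300),)if 0 else w['img'][:,100:484]])[:,:,::-1])
E
```

```text
[0.50821399 0.24088529 0.20606537] [ 0.66120308  0.30542808 -0.00375256]
```

View pics/f.png

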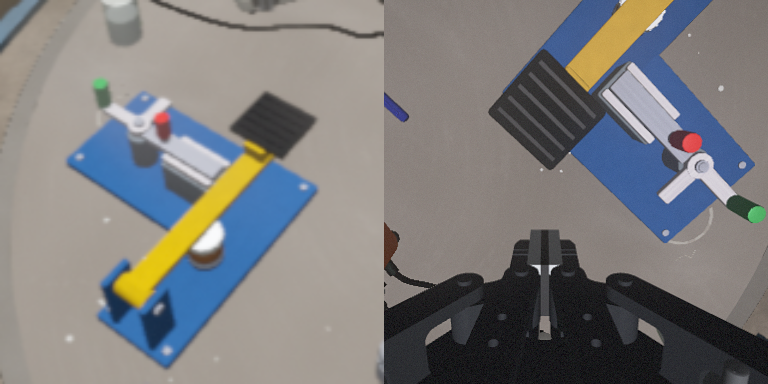

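The pedal is up, at (273,124) in the left half. The keeper is open, the bolt is out and the cap is sitting on the pot at (207,240). The robot is clear of everything, so I'm handing in.

```bash
python3 -c "
from station import robot; print(robot.hand_in())"
```

```text
the job is handed in; nothing more can be done
None
```

I turned the keeper open to its stop, drew the bolt out about 34 mm, and pressed the cap until it bottomed, holding about 22 N for 1.5 s; the pedal is back up and the job is handed in at about 21 s, though the judge's result was not shown.

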